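# Test and reset the stop button of the pear sorting belt

## Task

Do the morning check of the pear belt's emergency stop: press the red mushroom button on the yellow box down until it catches and stays down, then turn its red head clockwise (seen from above) to release it and let go, so that it springs back up. Do not press the black mushroom button.

Things in the scene. Friction and masses are not known exactly. Their poses are not given: they have to be found in the camera images.
- stop_head (a point): centre, half-way up, of the red round head: 44 mm across, 24 mm high, flat top (12 mm above this point) with two white bars; stem 22 mm across. This point is 100 mm above the bench at rest, 91 mm caught down. It rises from the middle of a fixed yellow box, 90 x 90 mm, 60 mm high; a collar 34 mm across, 10 mm high is round the stem. Grip it across its sides from above, in any direction.
- stop_press (a joint): how far the red head is down, in m: 0 at rest (up), 0.0085 to 0.009 caught down, 0.013 at the end of travel. A spring button: about 2 N to start it, 3 to 4 N on the way; once pushed past 10 mm (best 11 to 13 mm) a catch holds it down at 9 mm when let go.
- stop_turn (a joint): how far the red head is turned clockwise seen from above, in rad: 0 at rest, stop at 1.2; not the other way. With the head down, the catch lets go once turned about 0.4; turn it 0.8 to 1.1 (45 to 60 degrees) and open the gripper: the head springs up and within a second turns back to 0 by itself. Torque under 0.1 N m.
- jog_press (a joint): how far the black mushroom button is down, in m: 0 at rest, 0.013 fully down. Same size and height as the red one, but on a grey box; must not be pressed. A third box, grey with a green lamp, does nothing. The three boxes stand in a row, in any order.

How it is judged:
By the outcome, as a careful person would: the job done as asked, in the order asked, and still so for the second after the job is handed in, with the robot touching nothing.
It also fails if it takes over 38 s, if anything falls off the work surface, if the arm or the gripper's body presses on something with over 40 N, if the wrist force passes 120 N, or if a joint passes its speed limit or range.

## Robot

A 6-joint arm with a two-finger parallel gripper is mounted at the origin on the work surface. World frame = base frame: x ahead of the robot, y to its left, z up, the work surface at z = 0. Lengths are in m, angles in rad, forces in N, time in s.
With the tool pointing down it reaches from about 0.275 to 0.875 m from the base axis. Payload 12.5 kg.
Tool frame: the origin (TCP) lies at the very end of the fingers, on their centre line; the grasp point (between the pads) lies 19 mm behind it; x points along the fingers, y is the direction in which the jaws open and shut, and the axes are right-handed (so a half turn about x gives the same grasp; the last joint's range is limited). The gripper opens to 85 mm and grips with 20 to 120 N. Pads are 22 mm wide; open, the fingers measure 114 mm over their backs; the gripper's body (76 mm by 85 mm) begins 54 mm behind the grasp point. The pads swing forward as they close: fully open they stand 13 mm farther back than shut.
Start: joints at [-1.281, 0.351, 1.652, -0, 1.139, -0.085], TCP at [0.201, -0.512, 0.231] pointing down, gripper open.
Joint ranges: [-2.75, 2.75], [-0.79, 2.1], [0.01, 2.65], [-1.57, 4.71], [0.07, 3.14], [-2.87, 2.87]. Speed limits (rad/s): [2.22, 2.22, 2.79, 3.14, 3.14, 3.14].

## Interface

Orientations are given as a 3x3 rotation matrix whose columns are the frame's x, y, z axes.
In Python, from bench import manip gives the robot as it stands. Calls block until the motion is done:
- manip.move_ptp(position, orientation): joint-space move of the TCP to a pose.
- manip.move_l(position, attitude=None, max_speed=0.15): straight line of the TCP; attitude=None keeps the orientation; max_speed is the mean speed in m/s.
- manip.move_j(angles): joint-space move.
- manip.set_gripper(opening, effort=None): opening from 0.0 (shut) to 1.0 (fully open); effort is the grip in N (None keeps the last); returns when the fingers have stopped.
- manip.dwell(seconds).
- manip.inverse_kinematics(position, orientation): joint angles nearest the present ones, or None.
- manip.grab_frame(name): name is "scene" or "side" or "wrist"; returns (picture, depth): 384x512x3 uint8, red, green, blue; 384x512 float32, m along the optical axis (not along the pixel's ray), 0 where there is no reading.
- manip.get_calibration(name): a dict with "camera_matrix" (3x3 intrinsics, pixels), "R" (3x3) and "t" (3): a world point X has camera coordinates R X + t. Camera axes: x right, y down, z forward; pixel columns grow to the right and rows downward; lengths in m; the calibration is good to about 2 mm. A picture is of the moment at which its call begins: read the wrist's pose just before it. get_calibration takes no time and is no camera call; for the wrist camera it gives the pose at the moment of the call.
A pose or a line that the arm cannot do raises manip.Unreachable and nothing moves.
- manip.sign_off(): hands the job in, once; it reports no verdict.
Trained networks look in the newest picture that a camera, given by its name, has taken for a name from the list of things; names that differ only in an ending like _2 or _b are one class to them, and where a whole thing is asked for, a point or a joint stands for the part that bears it (a point fixed in the world has none). Each returns a list of dicts, best first, with "confidence" (0 to 1); they miss things now and then, are a little off and sometimes report something else, mostly with a low value. They report only what shows in the picture. A call takes as long as a camera call.
- manip.look_for(camera, name): "at" ([x, y, z] in m, in world coordinates, good to about 4 mm: the middle of the surface that is visible of it).
Readings, each from a call of its own:
- manip.current_time(): time.
- manip.current_qpos(): joint angles.
- manip.current_joint_vel(): joint speeds.
- manip.current_joint_torque(): joint torques, N m.
- manip.current_ee_pos(): TCP position.
- manip.current_tcp_rot(): TCP orientation.
- manip.current_force(): force on the tool from outside, world axes, zero at the start.
- manip.current_ft_torque(): the same for the moment, N m.
- manip.current_grip_width(): opening from 0.0 (shut) to 1.0 (fully open).
Only numpy, scipy, OpenCV 4.12 (cv2) and the standard library are available. Lean on these libraries where they do the work, as an engineer would, in place of code of your own. Each camera call takes 0.05 s, during which the arm holds its last target.

## Working session

There is one attempt and no reset: what is moved stays moved. The work goes in short steps, each a Python script; the robot and the scene stay as the last script left them, time stands still between calls to the robot, and variables do not carry over. Pictures are saved under pics/ and viewed, and the job is handed in when it is done.

```bash
mkdir -p pics; ls; python3 - <<'E'
from bench import manip
import cv2
for n in ("scene","side"):
    p,d=manip.grab_frame(n); cv2.imwrite(f"pics/{n}0.png",p[:,:,::-1])
    for k in ("stop_head","stop_press","jog_press"):
        print(n,k,[(r['confidence'],r['at']) for r in manip.look_for(n,k)][:3])
print(manip.current_time(),manip.current_tcp_rot())
E
```

```text
pics
scene stop_head [(0.56, [0.5625, 0.2445, 0.1166])]
scene stop_press [(0.91, [0.5623, 0.2414, 0.1116])]
scene jog_press [(0.55, [0.5785, -0.004, 0.1139])]
side stop_head [(0.68, [0.5439, 0.2514, 0.112])]
side stop_press [(0.87, [0.5445, 0.2521, 0.1109])]
side jog_press [(0.73, [0.5665, 0.0064, 0.114])]
0.4 [[-5.05225826e-05  3.66057151e-01 -9.30592370e-01]
 [ 1.94536909e-04 -9.30592350e-01 -3.66057153e-01]
 [-9.99999980e-01 -1.99528716e-04 -2.41956979e-05]]
```

View pics/scene0.png

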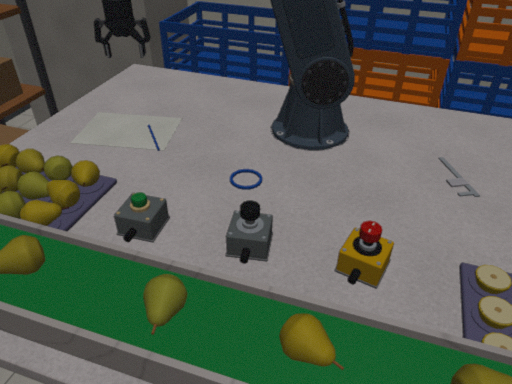

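View pics/side0.png

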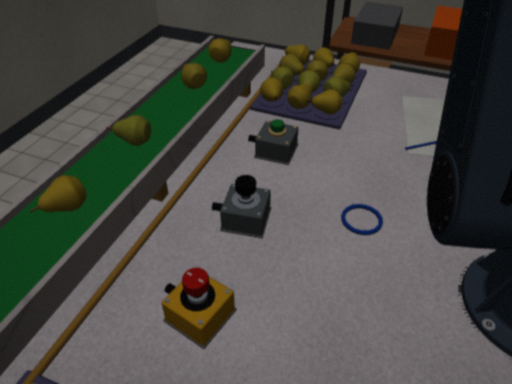

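The red head is at about (370,232) in the scene view and (196,282) in the side view. It is on the yellow box at the +y end of the row, and the black button is about 0.24 m away. Next I'll measure the head with depth.

```bash
cat > h.py <<'E'
from bench import manip
import numpy as np, cv2
def red(n,name=None,z0=0.107,verbose=True):
    c=manip.get_calibration(n); p,d=manip.grab_frame(n)
    if name: cv2.imwrite(name,p[:,:,::-1])
    K,R,t=(np.array(c[k]) for k in("camera_matrix","R","t"))
    v,u=np.mgrid[:384,:512]
    X=np.stack([(u-K[0,2])/K[0,0]*d,(v-K[1,2])/K[1,1]*d,d],-1)
    W=(X-t.ravel())@R
    h=cv2.cvtColor(p,cv2.COLOR_RGB2HSV).astype(int)
    m=((h[...,0]<6)|(h[...,0]>174))&(h[...,1]>150)&(h[...,2]>50)&(d>0)
    box=(W[...,0]>.3)&(W[...,0]<.75)&(abs(W[...,1]-.24)<.15)&(W[...,2]>.07)&(W[...,2]<.13)
    return p,W,m&box,h
E
python3 - <<'E'
from h import *
for n in("scene","side"):
    p,W,m,h=red(n)
    P=W[m]; print(n,len(P),P.min(0),P.max(0))
    T=P[P[:,2]>np.percentile(P[:,2],95)-.004]; print(" top",len(T),(T.min(0)+T.max(0))/2,T.max(0)-T.min(0))
    S=P[(P[:,2]>.09)&(P[:,2]<.108)]
    if len(S)>10:
        from scipy.optimize import least_squares
        r=least_squares(lambda c:np.hypot(S[:,0]-c[0],S[:,1]-c[1])-.022,[.55,.25],loss='soft_l1',f_scale=.002);print(" side fit",len(S),r.x,np.abs(r.fun).mean())
    y=(abs(W[...,1]-.24)<.09)&(abs(W[...,0]-.55)<.09)&(abs(W[...,2]-.06)<.006)&(h[...,0]>15)&(h[...,0]<32)&(h[...,1]>150)
    Y=W[y]; rr=cv2.minAreaRect(Y[:,:2].astype(np.float32)*1000); print(" box",len(Y),rr,Y[:,2].mean())
E
```

```text
scene 353 [0.53507249 0.2235726  0.08523831] [0.57679197 0.26341677 0.1137774 ]
 top 212 [0.5554517  0.24349469 0.11122306] [0.04075842 0.03984416 0.00510869]
 side fit 132 [0.5527898  0.24302397] 0.0008214572859267635
 box 747 ((556.4627075195312, 243.76693725585938), (87.41545104980469, 89.29032897949219), 78.06575012207031) 0.05887032429456957
side 412 [0.52907673 0.22378844 0.10739678] [0.570414   0.26548823 0.11486405]
 top 397 [0.54974537 0.24458689 0.11199403] [0.04133727 0.04159689 0.00574005]
 box 1322 ((549.1923828125, 245.21083068847656), (89.01171875, 89.87776184082031), 77.70812225341797) 0.05929695619674782
```

```bash
cat >> h.py <<'E'
def ori(a):
    y=np.array([np.cos(a),np.sin(a),0]); x=np.array([0,0,-1.]); return np.stack([x,y,np.cross(x,y)],1)
E
python3 - <<'E'
from h import *
for a in np.arange(-180,180,30):
    q=manip.inverse_kinematics([.553,.244,.2],ori(np.radians(a)))
    print(a,None if q is None else np.round(q,2))
p,W,m,h=red("scene")
s=(abs(W[...,1]-.24)<.06)&(W[...,2]>.06)&(W[...,0]>.61)&(W[...,0]<.8)
print("rail",W[s][:,0].min(),np.percentile(W[s][:,2],[5,95]))
E
```

```text
-180 [ 0.34  0.48  1.54 -0.    1.12 -2.8 ]
-150 None
-120 [ 0.34  0.48  1.54 -0.    1.12  2.43]
-90 [ 0.34  0.48  1.54 -0.    1.12  1.91]
-60 [ 0.34  0.48  1.54 -0.    1.12  1.39]
-30 [ 0.34  0.48  1.54 -0.    1.12  0.86]
0 [ 0.34  0.48  1.54 -0.    1.12  0.34]
30 [ 0.34  0.48  1.54 -0.    1.12 -0.19]
60 [ 0.34  0.48  1.54 -0.    1.12 -0.71]
90 [ 0.34  0.48  1.54 -0.    1.12 -1.23]
120 [ 0.34  0.48  1.54 -0.    1.12 -1.76]
150 [ 0.34  0.48  1.54 -0.    1.12 -2.28]
rail 0.7661268186127732 [0.0980599 0.11545  ]
```

```bash
python3 - <<'E'
from h import *
manip.move_ptp([.553,.244,.23],ori(np.radians(50)))
p,W,m,h=red("wrist","pics/wrist1.png")
P=W[m]; print(len(P),P.min(0),P.max(0))
T=P[P[:,2]>.107]; print((T.min(0)+T.max(0))/2,T.max(0)-T.min(0))
print(manip.look_for("wrist","stop_press"),manip.current_time(),manip.current_ee_pos())
E
```

```text
2131 [0.53026901 0.22399151 0.09328516] [0.57199943 0.26612327 0.11424173]
[0.55113422 0.24501551 0.11062575] [0.04173042 0.04204798 0.00723196]
[{'at': [0.5517, 0.2443, 0.1127], 'confidence': 0.73}] 3.575 [0.55323258 0.24345336 0.23001511]
```

View pics/wrist1.png

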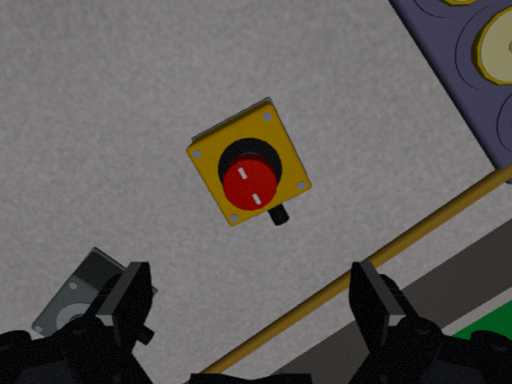

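The wrist picture shows the red head at about (250,185), centred on the yellow box, with its white bars visible. All three cameras agree on (0.552, 0.2445) to within about 3 mm. I'll descend, grip lightly, press 12 mm, ease up and open, then check the catch.

```bash
python3 - <<'E'
from h import *
x,y=.552,.2445
manip.move_l([x,y,.14],ori(np.radians(50)),.2)
manip.move_l([x,y,.079],None,.1)
print(manip.current_force())
manip.set_gripper(0.0,25)
print("w",manip.current_grip_width(),manip.current_force(),manip.current_ee_pos())
manip.move_l([x,y,.0668],None,.03)
print(manip.current_force(),manip.current_ee_pos())
manip.dwell(.2); print(manip.current_force(),manip.current_time())
p,W,m,h=red("side","pics/side2.png"); print(W[m][:,2].max() if m.any() else 0)
E
```

```text
[ 0.66627224 -0.01644489  0.57209102]
w 0.5069140013667373 [-1.50215893 -3.40543286  1.59147761] [0.55182881 0.24426829 0.07910748]
[-3.75638213 -5.09527655  6.43682579] [0.55194453 0.24432416 0.06700775]
[-3.9460049  -5.21816651  6.80001497] 6.15
0.12566008147844301
```

View pics/side2.png

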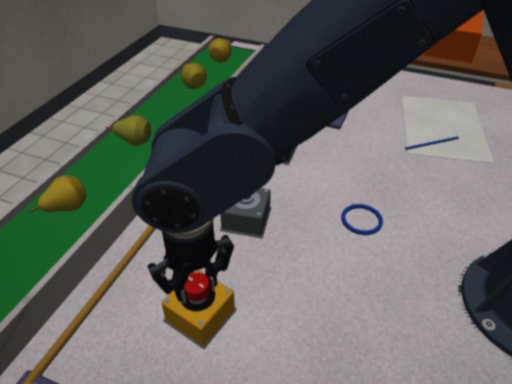

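The fingers hold the head (width 43 mm) and it is pushed down 12 mm with no slip seen. Now I'll ease up, open, and check that it is caught.

```bash
python3 - <<'E'
from h import *
x,y=.552,.2445
manip.move_l([x,y,.0705],None,.03)
manip.set_gripper(1.0)
manip.dwell(.2)
for n in("side","scene","wrist"):
    p,W,m,h=red(n,f"pics/{n}3.png"); P=W[m]
    if len(P)>20: print(n,len(P),"top median",np.percentile(P[:,2],[50,90,97]),(P.min(0)+P.max(0))/2)
print(manip.current_force(),manip.current_time())
E
python3 -c "
import cv2,numpy as np
a=cv2.imread('pics/side3.png');b=cv2.imread('pics/wrist3.png')
cv2.imwrite('pics/c3.png',np.hstack([cv2.resize(a[230:350,130:270],(392,336)),cv2.resize(b,(400,336))]))"
```

```text
side 541 top median [0.10231993 0.10388852 0.10453279] [0.54898804 0.24516129 0.09486983]
scene 334 top median [0.10144334 0.10343782 0.10415745] [0.55729888 0.24368079 0.09322587]
wrist 10044 top median [0.10308819 0.10391519 0.10423145] [0.55122113 0.24497748 0.09343482]
[ 1.31865549 -0.30687233  0.44907003] 7.3167
```

View pics/c3.png

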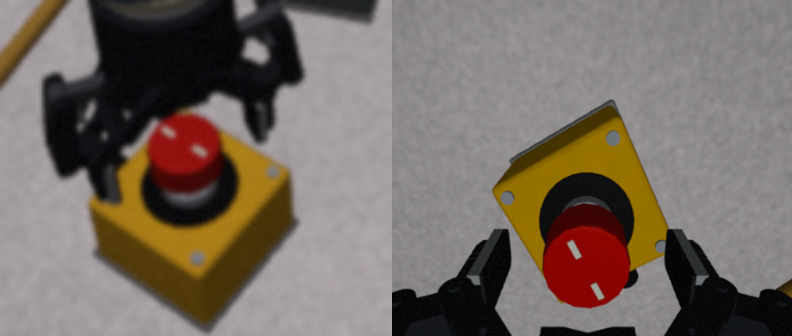

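The button is caught: all three cameras put the head's top at about 103 mm, as expected, against 112 mm at rest. Next I'll regrip and turn it clockwise by 1.0 rad, which means decreasing yaw and increasing q6.

```bash
python3 - <<'E'
from h import *
x,y=.5515,.2443
manip.move_l([x,y,.0705],None,.03)
manip.set_gripper(0.0,40)
print("w",manip.current_grip_width(),manip.current_force())
q=np.array(manip.current_qpos())
for d in(.34,.68,1.0):
    t=q.copy(); t[5]+=d; manip.move_j(t)
    print(d,manip.current_force(),manip.current_ft_torque(),manip.current_ee_pos(),manip.current_qpos()[5]-q[5])
for n in("side","wrist"):
    p,W,m,h=red(n,f"pics/{n}4.png"); P=W[m]; print(n,len(P),np.percentile(P[:,2],[50,90]))
print(manip.current_time())
E
python3 -c "
import cv2,numpy as np
a=cv2.imread('pics/side4.png');b=cv2.imread('pics/wrist4.png')
cv2.imwrite('pics/c4.png',np.hstack([cv2.resize(a[230:350,130:270],(392,336)),cv2.resize(b,(400,336))]))"
```

```text
w 0.5042552045179775 [-1.11750891 -1.42071132  1.84823331]
0.34 [-1.67626     0.63058656  2.36913431] [-0.06778499  0.07516943 -0.00071403] [0.55153246 0.24427249 0.0707064 ] 0.33592675194496624
0.68 [1.30197224 0.7475061  2.11000965] [ 0.02172421 -0.19229569 -0.00511799] [0.55166308 0.24430402 0.07071645] 0.6737782237558938
1.0 [ 2.52547668 -0.05814068  2.01377494] [ 0.03351357 -0.41678143 -0.01170562] [0.55180004 0.24430033 0.07074958] 0.9930606911744781
side 386 [0.10216059 0.10389736]
wrist 10070 [0.10305712 0.10388966]
9.3667
```

View pics/c4.png

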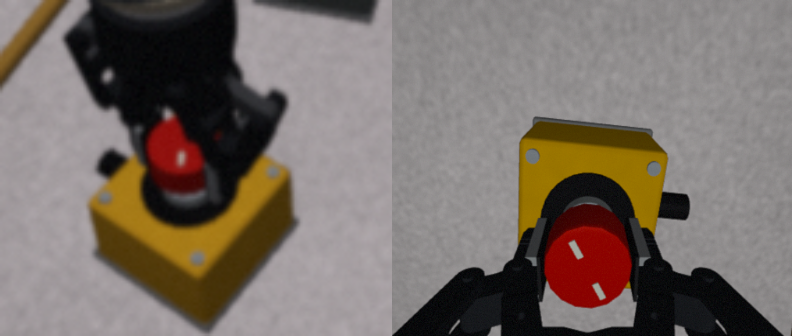

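The bars turned with the gripper: they look the same in the wrist view and are clearly rotated in the side view. Now I'll open and check that the head springs up.

```bash
python3 - <<'E'
from h import *
manip.set_gripper(1.0)
manip.dwell(1.2)
p,W,m,h=red("wrist","pics/wrist5.png"); P=W[m]; print(np.percentile(P[:,2],[50,90]))
print(manip.current_force())
manip.move_l([.5515,.2443,.22],None,.15)
manip.dwell(.3)
for n in("side","scene","wrist"):
    p,W,m,h=red(n,f"pics/{n}6.png"); P=W[m]; print(n,len(P),np.percentile(P[:,2],[50,90]))
print(manip.current_time(),manip.current_grip_width())
E
python3 -c "
import cv2,numpy as np
a=cv2.imread('pics/side6.png');b=cv2.imread('pics/scene6.png')
cv2.imwrite('pics/c6.png',np.hstack([cv2.resize(a[150:350,130:270],(280,400)),cv2.resize(b,(500,400))]))"
```

```text
[0.11183436 0.11266998]
[-0.03108618 -0.20504921  0.26719979]
side 534 [0.11102968 0.11268557]
scene 352 [0.11011033 0.11200725]
wrist 2321 [0.11199758 0.11289571]
12.7083 0.998676234002321
```

View pics/c6.png

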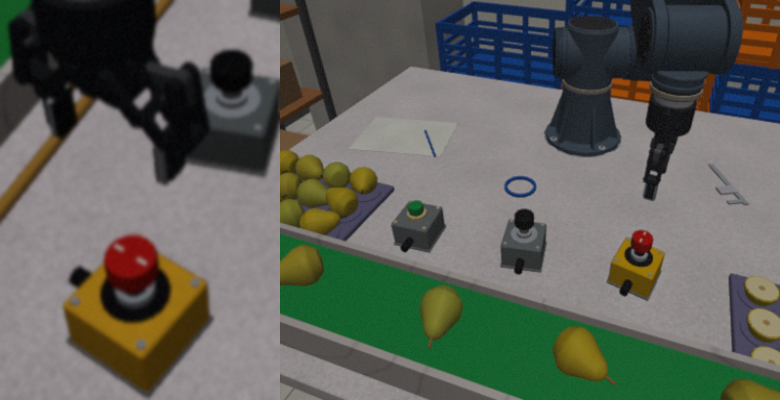

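The head is back up (top at 112 mm), the bars are back at their starting angle, and the arm is clear of everything.

```bash
python3 -c "
from bench import manip
manip.sign_off()"
```

```text
the job is handed in; nothing more can be done
```

The emergency-stop check is done and handed in at about 12.7 s of the 38 s allowed.

- **Press:** I gripped the red head and pressed it 12 mm, then let go. All three cameras showed its top held at about 103 mm, so it had caught.
- **Release:** I regripped it, turned it 0.99 rad clockwise and opened the gripper. Its top came back to about 112 mm and the white bars returned to their starting angle.
- **Black button:** the arm never touched it, and it looked unchanged in the last pictures.
- **Forces:** the readings I took at each step stayed below about 10 N.

No check failed. The only disagreement was in the head's measured position, where the cameras differed by up to about 6 mm in x at first. I used about the middle of their readings, and the grip confirmed it.

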